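# Load the one-ball mill and check it with the bridge gauge

### The arm

A 7-joint arm with a two-finger parallel gripper is mounted at the origin on the work surface. World frame = base frame: x ahead of the robot, y to its left, z up, the work surface at z = 0. Lengths are in m, angles in rad, forces in N, time in s.
With the tool pointing down it reaches from about 0.4 to 0.85 m from the base axis. Payload 10.4 kg.
Tool frame: the origin (TCP) lies at the very end of the fingers, on their centre line; the grasp point (between the pads) lies 19 mm behind it; z points along the fingers, y is the line along which they close (so a half turn about z gives the same grasp; the last joint's range is limited). The gripper opens to 87 mm and grips with 3 to 60 N. Pads are 19 mm wide; open, the fingers measure 117 mm over their backs; the gripper's body (75 mm by 190 mm) begins 51 mm behind the grasp point.
Start: joints at [-1.318, 0.332, -0.065, 1.46, 0.022, 1.35, -0.088], TCP at [0.17, 0.601, 0.223] pointing down, gripper open.
Joint ranges: [-2.6, 2.6], [-0.5, 2.12], [-1.47, 1.34], [0.16, 2.42], [-1.27, 4.41], [0.06, 2.06], [-2.6, 2.6]. Speed limits (rad/s): [2.22, 2.22, 2.79, 2.79, 3.14, 3.14, 3.14].

### API

Orientations are given as a unit quaternion [x, y, z, w].
In Python, from bench import read_state, cams, workorder gives the robot as it stands.
- The arm moves only by the shell command python3 -m crank 'ROWS' [FORCE]. ROWS is text: rows parted by semicolons, each of 5 numbers parted by spaces: the shift along the tool's x, y, z scaled (see below), then the turn about the tool's z scaled (see below), then the opening, from -1 (shut) to 1 (fully open). In form: dx dy dz yaw jaw; .... A call has 1 to 10 rows; each row shifts and turns the commanded pose from where the row before left it, along the tool's axes as they then stand; what a row does not reach is not made up. The controller multiplies each number of a shift by 200 mm and each number of a turn by 90 degrees. A row lasts 1/10 s, in which the tool goes at most 50 mm and 8.59 degrees, less where a joint would pass 70% of its speed; a pose out of reach is approached as far as the arm can. A call with a number of a shift or a turn outside -1 to 1 is refused whole. A call with a gripper value outside its range is refused whole. The fingers move at their own pace and stop on an object; FORCE is the grip in N (left out, the last holds). Time passes only in rows, so rows that do not move let the fingers close. It gives the time, the measured TCP pose, the force, the opening and the grip force at its end, in the units of the state.
- read_state(): the state, without advancing time (a new reading comes with each control period).
- cams.camera(name): name is "side" or "top"; returns a dict with "img" (480x640x3 uint8, blue, green, red), "K" (3x3 intrinsics, pixels), "xyz" and "attitude" of the camera in the world. Camera axes: x right, y down, z forward; pixel columns grow to the right and rows downward; lengths in m; the calibration is good to about 2 mm. A picture is of the moment at which its call begins. There is no depth.
- workorder.close_job(): hands the job in; it is judged then, once.
The state is a dict: "time": time; "joint_positions": joint angles; "joint_vel": joint speeds; "joint_torque": joint torques, N m; "ee_pos": TCP position; "eef_rot": TCP orientation; "ft_force": force on the tool from outside, world axes, zero at the start; "torque": the same for the moment, N m; "width": finger opening in m; "grip_force": force on a finger pad.
Only numpy, scipy, OpenCV 4.12 (cv2) and the standard library are available. Lean on these libraries where they do the work, as an engineer would, in place of code of your own. Each camera call takes 0.05 s, during which the arm holds its last target. There are 200 camera calls.

### The job

Lower the larger of the two ceramic grinding balls gently into the deep steel bowl of the mill, so that it sits on the rubber ring at the bottom, and let go of it. Then take the bridge gauge from its stand and lower it gently across the mouth of the bowl, so that its bar lies flat on the rim and its sprung foot rests on top of the ball and reads its height. Leave the smaller ball on its rest.

Things in the scene. Friction and masses are not known exactly. Their poses are not given: they have to be found in the camera images.
- ball_center (a point): centre of the larger white ceramic grinding ball, 56 mm in diameter, about 300 g. It starts on a cork ring rest (72 mm wide, 12 mm high), its centre about 35 mm above the table. Axes mean nothing.
- small_ball_center (a point): centre of the smaller white ceramic ball, 44 mm in diameter, on a like cork ring rest; it stays there. The two rests stand one behind the other in front of the robot, 12 to 20 cm apart, either ball nearer.
- bowl_floor (a point): centre of the inner floor of the mill's round steel bowl, 30 mm above the table; z up. The bowl is 128 mm wide inside (140 mm outside) and 75 mm deep. On its floor a black rubber ring (48 mm outside, 32 mm hole, 6 mm high) holds the ball: seated, the ball's centre is 29 mm above this point. Fingers opened to 62 to 75 mm have room in the bowl.
- bowl_rim (a point): centre of the bowl's open mouth, at the height of the rim (105 mm above the table); z up, +x towards the mill's low console (60 mm high, beyond the bowl from the robot). The mill is fixed: a white housing 200 x 180 mm, 25 mm high, standing on the left or the right of the table.
- gauge: loose bridge gauge, about 350 g: flat steel bar 180 (y) x 32 (x) x 12 mm; origin: centre of its underside. A black grip block 30 (x) x 36 (y) mm stands on its middle, 12 to 67 mm above the origin: take it from above, 45 mm above the origin. Readout 16 mm high on the +y end. It starts across the two uprights of its stand, 45 mm above the table, on the side away from the mill.
- gauge_foot (a joint): reading of the gauge in m: how far its sprung foot (steel disc, 24 mm wide, under the bar's centre) is pushed up. 0: hangs free, 30 mm below the bar's underside; about 0.012 with the bar on the bowl's rim and the large ball seated below; spring about 1 N.
- mill: the mill, fixed; origin on the table under the bowl's axis.
- ball: the larger ball; its origin lies on its surface and turns with it (use its centre).

How it is judged:
On the way:
1. the larger ball lies on the rubber ring in the bowl, within 6 mm of the bowl's axis, at rest and let go, the gauge still away from the bowl (horizontal distance between ball_center and bowl_floor below 0.006 m and z of ball_center in the frame of bowl_floor between 0.024 and 0.034 m and contact force between the fingers and ball below 0.05 N and linear speed of ball below 0.03 m/s and horizontal distance between gauge and bowl_rim above 0.1 m), for 0.2 s.
At the end, for the whole second after the job is handed in: Ball at rest on the rubber ring: centre within 6 mm of the bowl's axis, 24 to 34 mm above its floor. Gauge let go, at rest across the bowl: bar's middle within 10 mm of the axis, underside within 3 mm of rim height, level within 0.05 rad, foot reads 9 to 15 mm. Small ball moved under 20 mm (horizontal distance between ball_center and bowl_floor below 0.006 m and z of ball_center in the frame of bowl_floor between 0.024 and 0.034 m and horizontal distance between gauge and bowl_rim below 0.01 m and z of gauge in the frame of bowl_rim between -0.003 and 0.003 m and angle between gauge's own z axis and vertical below 0.05 rad and value of joint gauge_foot between 0.009 and 0.015 m and linear speed of each of gauge, ball below 0.01 m/s and distance of small_ball_center from where it was at the start of the episode below 0.02 m); the robot touches nothing.
It fails at once if the larger ball is dropped in the bowl: inside it moves faster than 0.3 m/s (a fall of more than about 5 mm) (horizontal distance between ball_center and bowl_floor below 0.064 m and z of ball_center in the frame of bowl_floor below 0.09 m and linear speed of ball above 0.3 m/s).
It fails at once if the larger ball strikes or is pressed on the bowl with more than 20 N (contact force between ball and mill above 20 N).
It fails at once if the gauge strikes or is pressed on the mill or the ball with more than 30 N (contact force between gauge and mill above 30 N or contact force between gauge and ball above 30 N).
It fails at once if the smaller ball is moved by more than 20 mm (distance of small_ball_center from where it was at the start of the episode above 0.02 m).
It also fails if it takes over 70 s, if anything falls off the work surface, if the arm or the gripper's body presses on something with over 40 N, if the wrist force passes 120 N, or if a joint passes its speed limit or range.

## Working session

There is one attempt and no reset: what is moved stays moved. The work goes in short steps, Python scripts to look and compute and a shell command to move; the robot and the scene stay as the last step left them, time stands still between calls to the robot, and variables do not carry over. Pictures are saved under pics/ and viewed, at most 10 in all, crops included, and the job is handed in when it is done.

```bash
ls; mkdir -p pics; python3 - <<'E'
from bench import read_state, cams
import cv2
for n in ("side","top"):
    c=cams.camera(n); cv2.imwrite(f"pics/{n}0.png",c["img"]); print(n,c["K"],c["xyz"],c["attitude"])
s=read_state(); print(s)
E
```

```text
pics
side [[490.56605873   0.         324.84742816]
 [  0.         490.56605873 243.80037929]
 [  0.           0.           1.        ]] [ 0.09951254 -0.4944409   0.68398787] [ 0.85469682 -0.30355954  0.1498302  -0.39356811]
top [[608.33981542   0.         318.38142622]
 [  0.         608.33981542 244.20800789]
 [  0.           0.           1.        ]] [0.33250504 0.01070429 1.1624328 ] [-0.68846963  0.71756919 -0.07492999  0.0740913 ]
{'time': 0.1, 'joint_positions': array([-1.3175763 ,  0.33280902, -0.06472244,  1.46085772,  0.0216127 ,
        1.34988757, -0.08850268]), 'joint_vel': array([ 0.00118546,  0.00135173, -0.00041083, -0.00234043,  0.0007339 ,
        0.00036017, -0.00075883]), 'joint_torque': array([ 1.42626934e-03, -6.24540782e+01,  2.45743344e-02, -3.90710735e+01,
       -6.14769501e-02,  3.66283162e-02,  1.08702363e-04]), 'ee_pos': array([0.1701108 , 0.60104744, 0.22183315]), 'eef_rot': array([ 1.37453166e-01,  9.90508065e-01, -6.30277344e-04, -5.62753031e-05]), 'ft_force': array([-0.36888348,  0.2759482 ,  0.4209565 ]), 'torque': array([-0.02194895,  0.02868949,  0.00649683]), 'grip_force': 0.0, 'width': 0.0871961587351983}
```

View pics/side0.png

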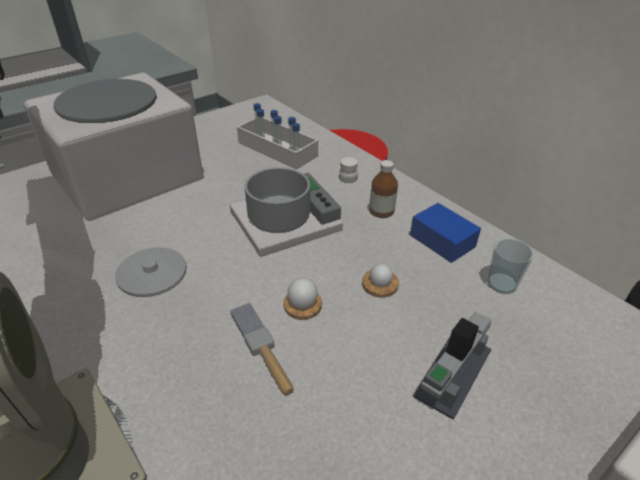

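View pics/top0.png

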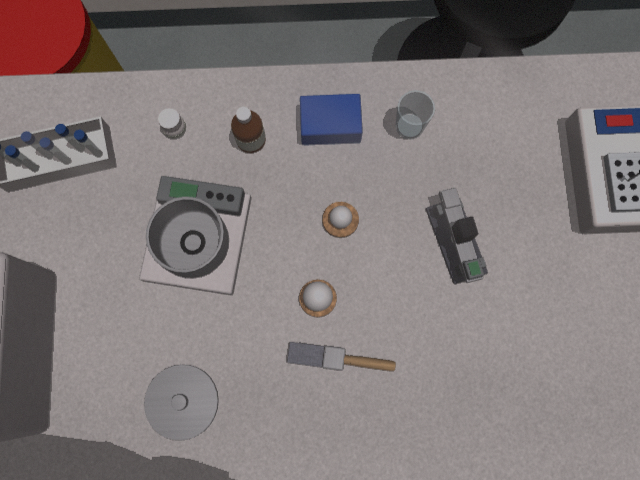

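The side and top views show the same layout.
- The larger ball is at top (318,296) and side (302,294), on the nearer rest. The small ball is at top (341,217).
- The bowl is at top (186,237), on the left.
- The gauge is at top (457,237), with its grip block at (465,230) and green readout at (474,268).

Next I'll zoom in to pick masks.

```bash
cat > h.py <<'E'
import numpy as np, cv2
from scipy.spatial.transform import Rotation as R
from bench import read_state, cams
class V:
    def __init__(s,n):
        c=cams.camera(n); s.img=c["img"]; s.K=np.array(c["K"]); s.p=np.array(c["xyz"]); s.R=R.from_quat(c["attitude"]).as_matrix()
    def ray(s,uv): 
        d=s.R@np.linalg.solve(s.K,[uv[0],uv[1],1]); return d/np.linalg.norm(d)
    def plane(s,uv,z): d=s.ray(uv); return s.p+d*(z-s.p[2])/d[2]
    def proj(s,X):
        q=s.K@(s.R.T@(np.asarray(X)-s.p)); return q[:2]/q[2]
def tri(a,ua,b,ub):
    da,db=a.ray(ua),b.ray(ub); t=np.linalg.lstsq(np.c_[da,-db],b.p-a.p,rcond=None)[0]
    P,Q=a.p+t[0]*da,b.p+t[1]*db; return (P+Q)/2,np.linalg.norm(P-Q)
E
python3 - <<'E'
from h import *
S,T=V("side"),V("top")
for z,uv in [(.035,(318,296)),(.105,(186,237)),(.1,(465,230))]: print(T.plane(uv,z))
cr=lambda v,x,y,w,h:cv2.resize(v.img[y:y+h,x:x+w],(400,300),interpolation=cv2.INTER_CUBIC)
m=np.vstack([np.hstack([cr(T,278,260,80,60),cr(S,262,265,80,60)]),np.hstack([cr(T,126,195,120,90),cr(S,220,155,120,90)])])
cv2.imwrite("pics/z1.png",m)
m=np.hstack([cr(T,400,185,120,90)  ,cr(S,400,310,120,90)])
m=np.vstack([m,np.hstack([cr(T,301,187,80,60),cr(S,340,250,80,60)])])
cv2.imwrite("pics/z2.png",m)
E
```

```text
[0.47558944 0.00910028 0.035     ]
[0.58206004 0.24009624 0.105     ]
[ 0.57521637 -0.25911989  0.1       ]
```

View pics/z1.png

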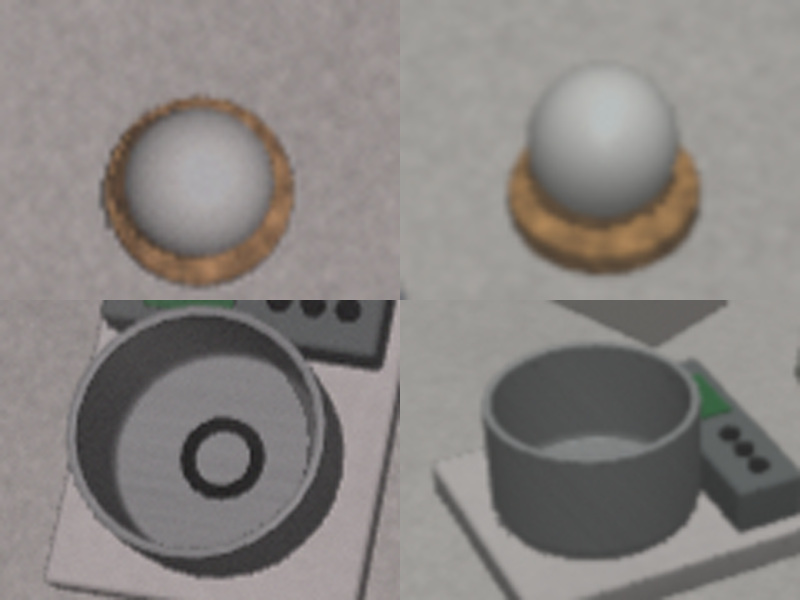

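View pics/z2.png

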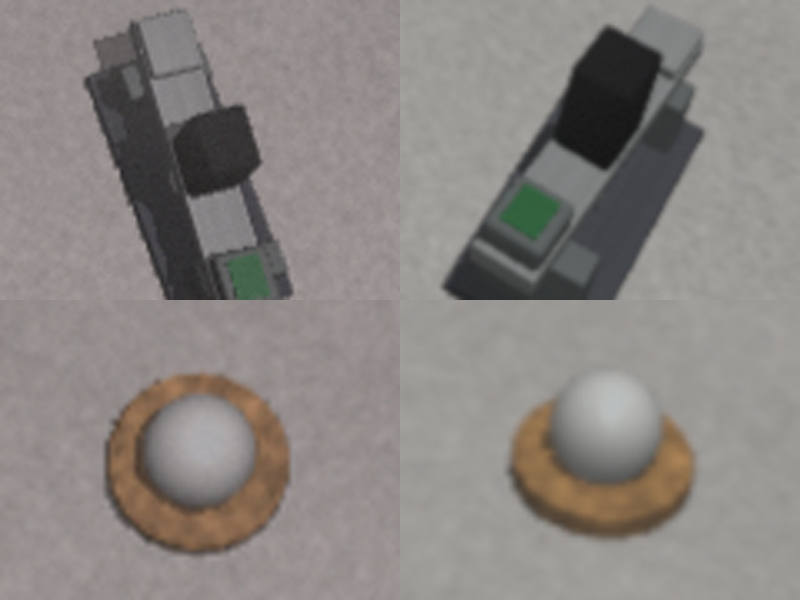

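The crops give these positions:
- **Larger ball:** top ≈(318,296), side ≈(302.6,293), radius about 15 px.
- **Rubber ring:** top ≈(192.6,242.4).
- **Rim centre:** top ≈(185,234.6), side ≈(277.6,185).
- **Gauge bar:** it runs from the far block at top (450,198) to the readout.

Now the masks and triangulation.

```bash
cat > m.py <<'E'
from h import *
S,T=V("side"),V("top")
def crop(v,x,y,w,h,k): return cv2.resize(v.img[y:y+h,x:x+w],None,fx=k,fy=k,interpolation=cv2.INTER_CUBIC)
def back(u,x,y,k): return (np.asarray(u)+.5)/k-.5+[x,y]
def hough(v,x,y,w,h,k,r0,r1,p2=20):
    g=cv2.GaussianBlur(cv2.cvtColor(crop(v,x,y,w,h,k),cv2.COLOR_BGR2GRAY),(0,0),2)
    c=cv2.HoughCircles(g,cv2.HOUGH_GRADIENT_ALT,1,500,param1=60,param2=.5,minRadius=r0,maxRadius=r1)
    if c is None: return None
    c=c[0,0]; return back(c[:2],x,y,k),c[2]/k
def corkfree(v,x,y,w,h,k=5):   # saturated cork mask
    hsv=cv2.cvtColor(crop(v,x,y,w,h,k),cv2.COLOR_BGR2HSV); return (hsv[...,1]>80).astype(np.uint8)*255
def show(n,*a): print(n,*[np.round(q,4) for q in a])
if __name__=="__main__":
    for n,ct,cs,r in [("big",(278,260,80,60),(262,265,80,60),(65,85)),("small",(301,187,80,60),(340,250,80,60),(48,66))]:
        a=hough(T,*ct,5,*r); b=hough(S,*cs,5,*r); print(n,a,b)
        if a and b: show(n,*tri(T,a[0],S,b[0]))
    # floor ring
    g=cv2.GaussianBlur(cv2.cvtColor(crop(T,170,220,45,45,8),cv2.COLOR_BGR2GRAY),(0,0),3)
    cs,_=cv2.findContours((g<75).astype(np.uint8),cv2.RETR_CCOMP,cv2.CHAIN_APPROX_NONE)
    for c in cs:
        if cv2.contourArea(c)>3000:
            e=cv2.fitEllipse(c); u=back(e[0],170,220,8); show("ring",u,e[1],T.plane(u,.036))
    print("rim top",hough(T,126,195,120,90,4,130,165))
    show("rim hand",*tri(T,(184.8,234.6),S,(277.6,185.3)), T.plane((184.8,234.6),.105))
    # readout
    P=[]
    for v in (T,S):
        hsv=cv2.cvtColor(v.img,cv2.COLOR_BGR2HSV); m=cv2.inRange(hsv,(40,80,40),(85,255,255)); m[:,:400]=0
        n,l,st,ce=cv2.connectedComponentsWithStats(m); i=1+np.argmax(st[1:,4]); P.append(ce[i]); print(st[i])
    show("readout",*tri(T,P[0],S,P[1]))
    up=lambda c:np.clip(255*(c/255.)**.5*1.3-20,0,255).astype(np.uint8)
    m=np.hstack([crop(T,420,180,75,110,5)[:,:375],crop(S,405,305,85,110,5)]); cv2.imwrite("pics/z3.png",up(m))
E
python3 m.py
```

```text
big None None
small (array([340.59999847, 216.        ]), np.float32(10.399321)) None
ring [192.2749 242.0703] [190.3403 199.2281] [0.588  0.2431 0.036 ]
ring [192.3491 241.9691] [128.9639 138.0381] [0.5882 0.243  0.036 ]
rim top (array([184.625, 233.625]), np.float32(36.745842))
rim hand [0.5885 0.2421 0.1024] 0.0029 [0.5865 0.2423 0.105 ]
[469 263  11  12  56]
[430 366  18  16 157]
readout [ 0.5096 -0.276   0.0742] 0.0024
```

View pics/z3.png

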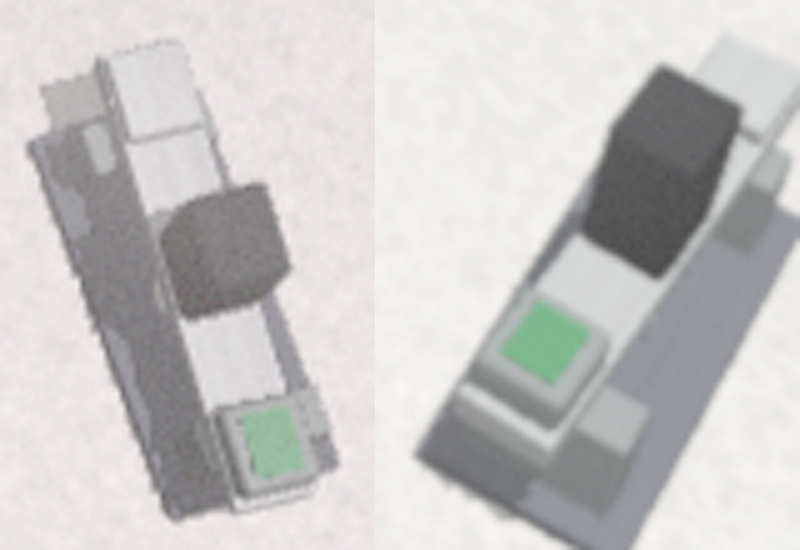

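The enhanced crop shows the gauge in both views. In the side crop, the grip block's top face has corners (660,65), (742,105), (708,175) and (612,125). In the top crop, the bar edges run (133,143)→(200,405) and (210,132)→(285,390), with the near end at about (275,503).

```bash
python3 - <<'E'
from m import *
b5=lambda u,x,y:back(u,x,y,5)
show("big",*tri(T,b5((199,181),278,260),S,b5((203,141),262,265)))
show("small",*tri(T,b5((198,150),301,187),S,b5((206,127),340,250)))
q=[S.plane(b5((x-375,y),405,305),.112) for x,y in [(660,65),(742,105),(708,175),(612,125)]]
for a in q: show("c",a)
show("sizes",[np.linalg.norm(q[i]-q[i-1]) for i in range(4)]); show("mean",np.mean(q,0))
t=lambda x,y,z:T.plane(b5((x,y),420,180),z)
L=[t(133,143,.057),t(200,405,.057)]; Rr=[t(210,132,.057),t(285,390,.057)]
dirs=[L[1]-L[0],Rr[1]-Rr[0]]
for d in dirs: show("ang",np.degrees(np.arctan2(d[1],d[0])))
m0,m1=(L[0]+Rr[0])/2,(L[1]+Rr[1])/2; d=(m1-m0)/np.linalg.norm(m1-m0)
show("line",m0,m1,d, np.linalg.norm(L[0]-Rr[0]))
e=t(275,503,.045); show("near end",e,"centre",e-.09*d)
# far block: top view centre + side centre; bar top-right corner heights
show("far blk top z.073/.057",t(157,91,.073),t(157,91,.057))
g=np.array([.5096,-.276]); show("green offset from line (along from m0, perp)",(g-m0[:2])@d[:2],(g-m0[:2])@[-d[1],d[0]])
show("grip base near edge z.057",t(226,312,.057),"centre",t(226,312,.057)-.018*d)
for z in (.107,.112): show("proj of side topface in topcrop",(T.proj(np.mean(q,0))+.5-[420,180])*5-.5)
E
```

```text
big [0.4764 0.01   0.0342] 0.0007
small [ 0.6293 -0.0404  0.0257] 0.0013
c [ 0.5914 -0.246   0.112 ]
c [ 0.5981 -0.2718  0.112 ]
c [ 0.5682 -0.2821  0.112 ]
c [ 0.5609 -0.252   0.112 ]
sizes [0.0311 0.0267 0.0317 0.031 ]
mean [ 0.5796 -0.263   0.112 ]
ang -170.8951
ang -169.3526
line [ 0.6301 -0.2532  0.057 ] [ 0.5297 -0.2707  0.057 ] [-0.9852 -0.1715 -0.    ] 0.0295Traceback (most recent call last):
  File "<stdin>", line 14, in <module>
  File "m.py", line 12, in show
    def show(n,*a): print(n,*[np.round(q,4) for q in a])
                              ~~~~~~~~^^^^^
    return _wrapfunc(a, 'round', decimals=decimals, out=out)
    return _wrapit(obj, method, *args, **kwds)
    result = getattr(arr, method)(*args, **kwds)
numpy._core._exceptions._UFuncNoLoopError: ufunc 'multiply' did not contain a loop with signature matching types (dtype('<U6'), dtype('float64')) -> None
```

```bash
cat > d.py <<'E'
import sys
from h import *
def rel(x,y,z,ang=None):
    s=read_state(); M=R.from_quat(s["eef_rot"]).as_matrix(); d=np.array([x,y,z])-s["ee_pos"]
    print("t",round(s["time"],2),"tcp",s["ee_pos"].round(4),"tilt",M[:,2].round(4),"yang",np.degrees(np.arctan2(M[1,1],M[0,1])).round(2),"w",round(s["width"],4),"gf",round(s["grip_force"],1),"F",s["ft_force"].round(1))
    print("units xyz",(M.T@d/.2).round(4),"norm mm",np.linalg.norm(d)*1e3)
    if ang is not None: print("yaw units",-(ang-np.degrees(np.arctan2(M[1,1],M[0,1])))/90)
if __name__=="__main__": rel(*map(float,sys.argv[1:]))
E
python3 d.py .4764 .010 .12
python3 - <<'E'
from m import *
t=lambda x,y,z:T.plane(back((x,y),420,180,5),z)
d=np.array([-.9852,-.1715,0]); m0=np.array([.6301,-.2532])
e=t(275,503,.045); show("near end",e,e-.09*d)
print(t(157,91,.073),t(157,91,.057))
g=np.array([.5096,-.276]); print((g-m0)@d[:2],(g-m0)@[-d[1],d[0]])
print("grip base ctr",t(226,312,.057)-.018*d)
print("topface",t(226,240,.112),t(235,240,.112))
E
```

```text
t 0.4 tcp [0.1702 0.6014 0.2224] tilt [-0.e+00 -1.e-04 -1.e+00] yang 74.2 w 0.0871 gf 0.0 F [ 0.2 -0.2  0.3]
units xyz [-2.2784 -2.4281  0.5126] norm mm 673.7871849023317
near end [ 0.4917 -0.2821  0.045 ] [ 0.5803 -0.2667  0.045 ]
[ 0.64387096 -0.24560372  0.073     ] [ 0.64844385 -0.249368    0.057     ]
0.12262679999999994 0.001796810000000048
grip base ctr [ 0.57993448 -0.26448595  0.057     ]
topface [ 0.5768554  -0.25611834  0.112     ] [ 0.57672194 -0.25930794  0.112     ]
```

```bash
A="-.114 -.1215 .02 0 1"; python3 -m crank '-.114 -.1215 .02 0 1;-.114 -.1215 .02 0 1;-.114 -.1215 .02 0 1;-.114 -.1215 .02 0 1;-.114 -.1215 .02 0 1;-.114 -.1215 .02 0 1;-.114 -.1215 .02 0 1;-.114 -.1215 .02 0 1;-.114 -.1215 .02 0 1;-.114 -.1215 .02 0 1' && python3 -m crank '-.114 -.1215 .02 0 1;-.114 -.1215 .02 0 1;-.114 -.1215 .02 0 1;-.114 -.1215 .02 0 1;-.114 -.1215 .02 0 1;-.114 -.1215 .02 0 1;-.114 -.1215 .02 0 1;-.114 -.1215 .02 0 1;-.114 -.1215 .02 0 1;0 0 0 0 1'; python3 d.py .4764 .010 .1
```

```text
time: 1.5
ee_pos: [0.3239, 0.3043, 0.1826]
eef_rot: [0.137, 0.991, 0.0, 0.0]
ft_force: [1.0, 0.4, 0.2]
width: 0.0868
grip_force: 0.0
time: 2.5
ee_pos: [0.4624, 0.0351, 0.1464]
eef_rot: [0.14, 0.99, -0.001, 0.0]
ft_force: [0.1, 0.1, -0.5]
width: 0.0869
grip_force: 0.0
t 2.5 tcp [0.4624 0.0351 0.1464] tilt [ 6.0e-04 -1.2e-03 -1.0e+00] yang 73.87 w 0.0869 gf 0.0 F [ 0.1  0.1 -0.5]
units xyz [-0.1018 -0.1008  0.2324] norm mm 54.60867544132075
```

```bash
python3 -m crank '-.102 -.1 .1 0 1;0 0 .13 0 1;0 0 0 0 1;0 0 0 0 1'; python3 d.py .4764 .010 .0155
```

```text
time: 2.9
ee_pos: [0.4751, 0.0151, 0.1009]
eef_rot: [0.137, 0.991, -0.0, -0.0]
ft_force: [-0.0, -0.4, -0.3]
width: 0.0869
grip_force: 0.0
t 2.9 tcp [0.4751 0.0151 0.1009] tilt [-9.e-04 -0.e+00 -1.e+00] yang 74.24 w 0.0869 gf 0.0 F [-0.  -0.4 -0.3]
units xyz [-0.0133 -0.0226  0.427 ] norm mm 85.5565487135059
```

```bash
python3 -m crank '-.013 -.0225 0 0 1;0 0 .1 0 1;0 0 .1 0 1;0 0 0 0 1;0 0 0 0 1'; python3 d.py .4764 .010 .0155
```

```text
time: 3.4
ee_pos: [0.4772, 0.0095, 0.0616]
eef_rot: [0.137, 0.991, 0.0, 0.0]
ft_force: [0.1, -1.1, 0.2]
width: 0.0872
grip_force: 0.0
t 3.4 tcp [0.4772 0.0095 0.0616] tilt [ 7.e-04  2.e-04 -1.e+00] yang 74.21 w 0.0872 gf 0.0 F [ 0.1 -1.1  0.2]
units xyz [0.0048 0.0014 0.2304] norm mm 46.09178809563117
```

```bash
python3 -m crank '.005 .001 .08 0 1;0 0 .08 0 1;0 0 .06 0 1;0 0 .007 0 1;0 0 0 0 1;0 0 0 0 -1;0 0 0 0 -1;0 0 0 0 -1;0 0 0 0 -1;0 0 0 0 -1' 15; python3 d.py .4764 .010 .0155
```

```text
time: 4.4
ee_pos: [0.4759, 0.0099, 0.0153]
eef_rot: [0.137, 0.991, 0.0, 0.0]
ft_force: [0.6, 1.3, -0.4]
width: 0.0551
grip_force: 15.5
t 4.4 tcp [0.4759 0.0099 0.0153] tilt [ 2.e-04  2.e-04 -1.e+00] yang 74.2 w 0.0551 gf 15.5 F [ 0.6  1.3 -0.4]
units xyz [-0.0022  0.0012 -0.0012] norm mm 0.5567373756035766
```

```bash
python3 -m crank '0 0 -.05 0 -1;0 0 -.1 0 -1;0 0 -.15 0 -1;0 0 -.15 0 -1;0 0 -.15 0 -1;0 0 -.1 0 -1;0 0 -.05 0 -1;0 0 0 0 -1'; python3 d.py .588 .2428 .17
```

```text
time: 5.2
ee_pos: [0.4763, 0.0099, 0.1662]
eef_rot: [0.137, 0.991, 0.001, 0.001]
ft_force: [0.1, 0.2, -2.0]
width: 0.0548
grip_force: 15.0
t 5.2 tcp [0.4763 0.0099 0.1662] tilt [ 1.9e-03  9.0e-04 -1.0e+00] yang 74.19 w 0.0548 gf 15.0 F [ 0.1  0.2 -2. ]
units xyz [-0.22    1.2727 -0.0167] norm mm 258.3325730602396
```

```bash
python3 -m crank '-.022 .06 -.01 0 -1;-.022 .13 0 0 -1;-.022 .15 0 0 -1;-.022 .15 0 0 -1;-.022 .15 0 0 -1;-.022 .15 0 0 -1;-.022 .15 0 0 -1;-.022 .15 0 0 -1;-.022 .12 0 0 -1;-.022 .06 0 0 -1'; python3 -m crank '0 0 0 0 -1;0 0 0 0 -1;0 0 0 0 -1' ; python3 d.py .588 .2428 .16
python3 - <<'E'
from m import *
x=T.proj((.588,.2428,.19)); y=S.proj((.588,.2428,.19)); print(x,y)
x=(x-[40,30]).astype(int);y=(y-[40,30]).astype(int); print(x,y)
cv2.imwrite("pics/b1.png",np.hstack([crop(T,*x,80,100,5),crop(S,*y,80,100,5)]))
E
```

```text
time: 6.2
ee_pos: [0.5866, 0.246, 0.1645]
eef_rot: [0.136, 0.991, -0.0, -0.001]
ft_force: [0.4, -0.4, -2.3]
width: 0.0553
grip_force: 15.0
time: 6.5
ee_pos: [0.587, 0.2413, 0.1665]
eef_rot: [0.138, 0.99, -0.0, -0.0]
ft_force: [0.0, 0.0, -2.3]
width: 0.0552
grip_force: 15.0
t 6.5 tcp [0.587  0.2413 0.1665] tilt [-1.e-03 -8.e-04 -1.e+00] yang 74.14 w 0.0552 gf 15.0 F [ 0.   0.  -2.3]
units xyz [-0.0026  0.0087  0.0324] norm mm 6.729928013733383
[173.24461881 222.1566431 ] [274.54789875 148.82682998]
[133 192] [234 118]
```

View pics/b1.png

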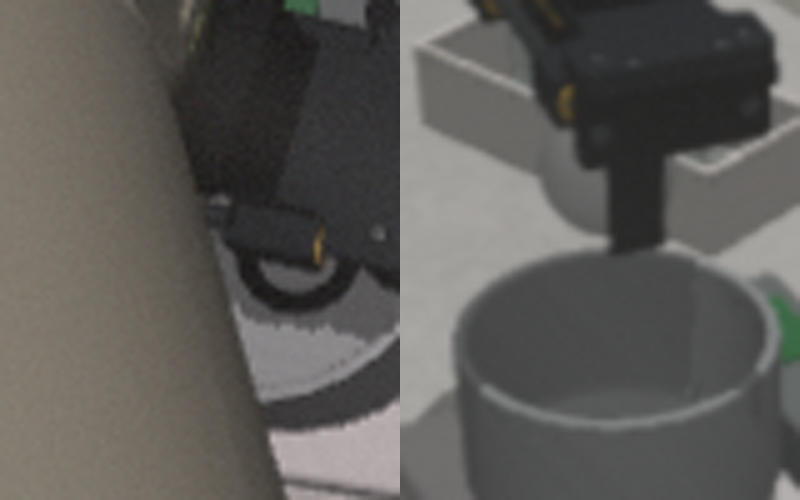

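The side view shows the ball held between the fingers: left edge at crop (540,165), underside at about (578,237), right part hidden by the finger. The top view is mostly covered by the arm. I'll compare the ball outline with what I'd expect from a centred grasp.

```bash
python3 - <<'E'
from h import *
S=V("side"); s=read_state(); c=s["ee_pos"]+[0,0,.019]
def out(c):
    v=np.random.default_rng(0).normal(size=(20000,3)); v=c+.028*v/np.linalg.norm(v,axis=1)[:,None]
    p=np.array([S.proj(x) for x in v]); q=(p-[234,118]+.5)*5-.5; return q
q=out(c); print("left",q[q[:,0].argmin()],"bottom",q[q[:,1].argmax()])
for dx in ((.005,0,0),(0,.005,0),(0,0,.005)):
    w=out(c+dx); print(dx,w[:,0].min()-q[:,0].min(),w[:,1].max()-q[:,1].max())
E
```

```text
left [135.47487276 163.01022494] bottom [206.38083321 236.40568234]
(0.005, 0, 0) 10.35196517842536 -3.948317062258724
(0, 0.005, 0) -6.944433527979754 -5.064194702420366
(0, 0, 0.005) -0.8375530081178795 -10.721306394256658
```

```bash
python3 -m crank '0 .008 0 0 -1;0 0 .05 0 -1;0 0 .1 0 -1;0 0 .1 0 -1;0 0 .1 0 -1;0 0 .05 0 -1;0 0 0 0 -1;0 0 0 0 -1'; python3 d.py .587 .2428 .0415
```

```text
time: 7.45
ee_pos: [0.5881, 0.2438, 0.0877]
eef_rot: [0.138, 0.99, 0.0, 0.0]
ft_force: [0.2, -0.3, -1.1]
width: 0.0551
grip_force: 15.0
t 7.45 tcp [0.5881 0.2438 0.0877] tilt [ 6.e-04  3.e-04 -1.e+00] yang 74.19 w 0.0551 gf 15.0 F [ 0.2 -0.3 -1.1]
units xyz [ 0.004  -0.0066  0.2309] norm mm 46.21604343329839
```

```bash
python3 -m crank '.004 -.006 .05 0 -1;0 0 .05 0 -1;0 0 .05 0 -1;0 0 .03 0 -1;0 0 .02 0 -1;0 0 .01 0 -1;0 0 0 0 -1;0 0 0 0 -1;0 0 0 0 -1'; python3 d.py .587 .2428 .040
```

```text
time: 8.35
ee_pos: [0.5869, 0.243, 0.0455]
eef_rot: [0.137, 0.991, 0.0, 0.0]
ft_force: [0.6, 0.5, -2.1]
width: 0.0553
grip_force: 15.0
t 8.35 tcp [0.5869 0.243  0.0455] tilt [ 6.e-04  4.e-04 -1.e+00] yang 74.2 w 0.0553 gf 15.0 F [ 0.6  0.5 -2.1]
units xyz [-0.0006 -0.0007  0.0276] norm mm 5.531152911257636
```

```bash
python3 -m crank '0 0 .01 0 -1;0 0 .007 0 -1;0 0 0 0 -1;0 0 0 0 -1;0 0 0 0 -1'; python3 d.py .587 .2428 .040; python3 -m crank '0 0 .005 0 -1;0 0 0 0 -1;0 0 0 0 -1'; python3 d.py .587 .2428 .040
```

```text
time: 8.85
ee_pos: [0.5867, 0.2429, 0.0418]
eef_rot: [0.137, 0.991, 0.0, 0.0]
ft_force: [0.2, 0.1, -1.6]
width: 0.0551
grip_force: 15.0
t 8.85 tcp [0.5867 0.2429 0.0418] tilt [ 1.e-04  1.e-04 -1.e+00] yang 74.19 w 0.0551 gf 15.0 F [ 0.2  0.1 -1.6]
units xyz [-0.0014  0.0001  0.0089] norm mm 1.8043070949141269
time: 9.15
ee_pos: [0.5867, 0.2429, 0.0408]
eef_rot: [0.137, 0.991, 0.0, 0.0]
ft_force: [-0.8, -0.5, -2.2]
width: 0.0553
grip_force: 15.0
t 9.15 tcp [0.5867 0.2429 0.0408] tilt [ 1.e-04  1.e-04 -1.e+00] yang 74.2 w 0.0553 gf 15.0 F [-0.8 -0.5 -2.2]
units xyz [-0.0015  0.      0.0039] norm mm 0.8288717417813355
```

```bash
python3 -m crank '0 0 .004 0 -1;0 0 0 0 -1;0 0 0 0 -1'; python3 -m crank '0 0 .004 0 -1;0 0 0 0 -1;0 0 0 0 -1'; python3 d.py .587 .2428 .040
```

```text
time: 9.45
ee_pos: [0.587, 0.2429, 0.0402]
eef_rot: [0.137, 0.991, 0.0, 0.0]
ft_force: [0.9, -1.1, 1.6]
width: 0.055
grip_force: 15.0
time: 9.75
ee_pos: [0.5874, 0.2428, 0.0398]
eef_rot: [0.138, 0.99, 0.0, 0.001]
ft_force: [0.3, -1.6, 5.7]
width: 0.055
grip_force: 15.0
t 9.75 tcp [0.5874 0.2428 0.0398] tilt [ 1.4e-03  5.0e-04 -1.0e+00] yang 74.18 w 0.055 gf 15.0 F [ 0.3 -1.6  5.7]
units xyz [ 0.0019 -0.0006 -0.0009] norm mm 0.433272224252081
```

Contact came at the expected height. I'll back off slightly, then open to about 70 mm.

```bash
python3 -m crank '0 0 -.003 0 -1;0 0 0 0 .35;0 0 0 0 .5;0 0 0 0 .6;0 0 0 0 .6;0 0 0 0 .6' ; python3 -m crank '0 0 -.03 0 .6;0 0 -.1 0 .6;0 0 -.15 0 .6;0 0 -.15 0 .6;0 0 -.15 0 .6;0 0 -.15 0 .6;0 0 0 0 .6'; python3 d.py .4 -.0 .25 99.9
```

```text
time: 10.35
ee_pos: [0.5865, 0.2429, 0.0396]
eef_rot: [0.137, 0.991, -0.0, -0.0]
ft_force: [-0.1, -0.5, 0.2]
width: 0.0695
grip_force: 0.0
time: 11.05
ee_pos: [0.5887, 0.2433, 0.1908]
eef_rot: [0.138, 0.99, 0.002, 0.003]
ft_force: [0.7, -0.3, 0.4]
width: 0.0695
grip_force: 0.0
t 11.05 tcp [0.5887 0.2433 0.1908] tilt [ 0.0062  0.0035 -1.    ] yang 74.17 w 0.0695 gf 0.0 F [ 0.7 -0.3  0.4]
units xyz [ 0.5746 -1.4263 -0.306 ] norm mm 313.5664077272774
yaw units -0.2858364468565774
```

```bash
python3 -m crank '0 0 0 -.0715 1;0 0 0 -.0715 1;0 0 0 -.0715 1;0 0 0 -.0715 1;0 0 0 0 1;0 0 0 0 1'; python3 d.py .580 -.262 .19 99.9
```

```text
time: 11.65
ee_pos: [0.5866, 0.2427, 0.1855]
eef_rot: [-0.085, 0.996, 0.0, -0.0]
ft_force: [0.4, 0.1, 0.1]
width: 0.087
grip_force: 0.0
t 11.65 tcp [0.5866 0.2427 0.1855] tilt [-4.e-04  0.e+00 -1.e+00] yang 99.74 w 0.087 gf 0.0 F [0.4 0.1 0.1]
units xyz [ 0.4591 -2.4815 -0.0223] norm mm 504.7451881984112
yaw units -0.0018283183074730561
```

```bash
python3 -m crank '.026 -.07 0 0 1;.026 -.14 0 0 1;.026 -.145 0 0 1;.026 -.145 0 0 1;.026 -.145 0 0 1;.026 -.145 0 0 1;.026 -.145 0 0 1;.026 -.145 0 0 1;.026 -.145 0 0 1;.026 -.145 0 0 1'; python3 -m crank '.026 -.145 0 0 1;.026 -.145 0 0 1;.026 -.145 0 0 1;.026 -.145 0 0 1;.026 -.145 0 0 1;.026 -.145 0 0 1;.026 -.14 0 0 1;.017 -.1 0 0 1;0 0 0 0 1;0 0 0 0 1'; python3 d.py .580 -.262 .19 99.9
python3 - <<'E'
from m import *
x=T.proj((.588,.243,.06)); print(x)
s=read_state()["ee_pos"]; y=S.proj((.58,-.262,.1)); print(y)
a,b=(x-[40,50]).astype(int),(y-[40,50]).astype(int); print(a,b)
cv2.imwrite("pics/b2.png",np.hstack([crop(T,*a,80,100,5),crop(S,*b,80,100,5)]))
E
```

```text
time: 12.65
ee_pos: [0.582, -0.0383, 0.1858]
eef_rot: [-0.085, 0.996, 0.0, 0.0]
ft_force: [0.8, -0.3, -0.2]
width: 0.0875
grip_force: 0.0
time: 13.65
ee_pos: [0.5811, -0.2621, 0.1856]
eef_rot: [-0.085, 0.996, 0.0, -0.0]
ft_force: [0.2, 0.5, -0.2]
width: 0.0873
grip_force: 0.0
t 13.65 tcp [ 0.5811 -0.2621  0.1856] tilt [-4.e-04  3.e-04 -1.e+00] yang 99.79 w 0.0873 gf 0.0 F [ 0.2  0.5 -0.2]
units xyz [ 0.0054  0.0014 -0.0221] norm mm 4.550434579374776
yaw units -0.0011794744848480656
[189.68134797 239.30443379]
[463.72074502 332.60046051]
[149 189] [423 282]
```

View pics/b2.png

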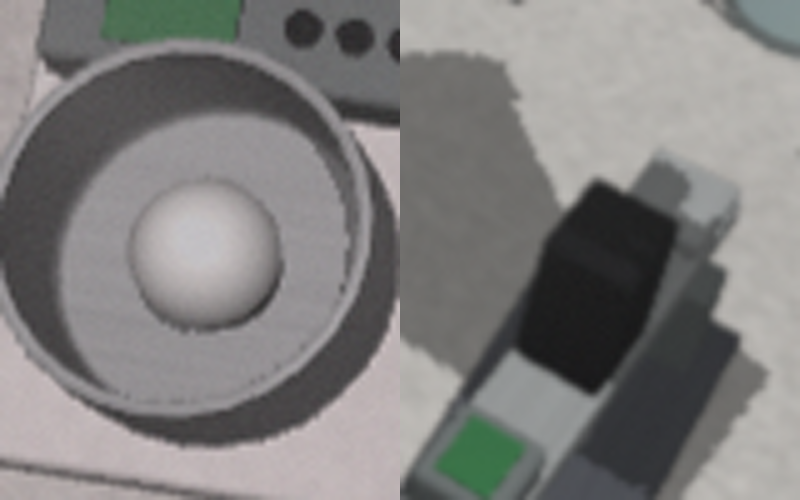

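The top view shows the ball on the ring at about (189.8,239.5), against (189.7,239.3) predicted, so it is seated on the axis. The side view shows the grip block free under the gripper. Descending to the grip.

```bash
python3 -m crank '.004 0 .05 0 1;0 0 .1 0 1;0 0 .1 0 1;0 0 .1 0 1;0 0 .1 0 1;0 0 .07 0 1;0 0 .035 0 1;0 0 .015 0 1;0 0 0 0 1;0 0 0 0 1'; python3 d.py .580 -.262 .071 99.9; python3 -m crank '0 0 0 0 0;0 0 0 0 -.2;0 0 0 0 -1;0 0 0 0 -1;0 0 0 0 -1;0 0 0 0 -1' 25;  python3 d.py .580 -.262 .071 99.9
```

```text
time: 14.75
ee_pos: [0.5816, -0.2619, 0.0725]
eef_rot: [-0.087, 0.996, -0.0, 0.001]
ft_force: [-0.3, 0.9, -0.2]
width: 0.087
grip_force: 0.0
t 14.75 tcp [ 0.5816 -0.2619  0.0725] tilt [ 1.2e-03 -3.0e-04 -1.0e+00] yang 99.94 w 0.087 gf 0.0 F [-0.3  0.9 -0.2]
units xyz [0.0078 0.0009 0.0076] norm mm 2.1890780269633847
yaw units 0.00042898218840592666
time: 15.35
ee_pos: [0.5811, -0.2617, 0.0717]
eef_rot: [-0.087, 0.996, 0.0, -0.0]
ft_force: [0.3, 1.0, -1.1]
width: 0.0474
grip_force: 0.0
t 15.35 tcp [ 0.5811 -0.2617  0.0717] tilt [-0.e+00  1.e-04 -1.e+00] yang 99.94 w 0.0474 gf 0.0 F [ 0.3  1.  -1.1]
units xyz [ 0.0055 -0.0007  0.0034] norm mm 1.3042853913436165
yaw units 0.0004026791472701537
```

```bash
python3 -m crank '0 0 0 0 -1;0 0 0 0 -1;0 0 0 0 -1;0 0 0 0 -1;0 0 0 0 -1;0 0 0 0 -1' 25;  python3 d.py .580 -.262 .071 99.9
```

```text
time: 15.95
ee_pos: [0.5811, -0.2617, 0.0717]
eef_rot: [-0.087, 0.996, 0.0, -0.0]
ft_force: [0.0, -1.1, -1.0]
width: 0.0298
grip_force: 24.7
t 15.95 tcp [ 0.5811 -0.2617  0.0717] tilt [-0.e+00  1.e-04 -1.e+00] yang 99.93 w 0.0298 gf 24.7 F [ 0.  -1.1 -1. ]
units xyz [ 0.0055 -0.0006  0.0034] norm mm 1.2966525360110934
yaw units 0.0003756179040498372
```

```bash
python3 -m crank '0 0 -.03 0 -1;0 0 -.08 0 -1;0 0 -.12 0 -1;0 0 -.15 0 -1;0 0 -.15 0 -1;0 0 -.15 0 -1;0 0 -.1 0 -1;0 0 -.06 0 -1;0 0 0 0 -1;0 0 0 0 -1'; python3 d.py .588 .243 .24
```

```text
time: 16.95
ee_pos: [0.5807, -0.2615, 0.239]
eef_rot: [-0.087, 0.996, 0.0, -0.0]
ft_force: [0.5, 0.5, -3.9]
width: 0.0301
grip_force: 24.7
t 16.95 tcp [ 0.5807 -0.2615  0.239 ] tilt [-9.e-04  5.e-04 -1.e+00] yang 99.94 w 0.0301 gf 24.7 F [ 0.5  0.5 -3.9]
units xyz [-0.4711  2.4785 -0.0038] norm mm 504.576343678666
```

```bash
python3 -m crank '-.013 .05 0 0 -1;-.025 .1 0 0 -1;-.026 .14 0 0 -1;-.026 .14 0 0 -1;-.026 .14 0 0 -1;-.026 .14 0 0 -1;-.026 .14 0 0 -1;-.026 .14 0 0 -1;-.026 .14 0 0 -1;-.026 .14 0 0 -1'; python3 -m crank '-.026 .14 0 0 -1;-.026 .14 0 0 -1;-.026 .14 0 0 -1;-.026 .14 0 0 -1;-.026 .14 0 0 -1;-.026 .14 0 0 -1;-.026 .14 0 0 -1;-.025 .1 0 0 -1;-.016 .09 0 0 -1;0 0 0 0 -1'; python3 -m crank '0 0 0 0 -1;0 0 0 0 -1;0 0 0 0 -1';python3 d.py .588 .243 .17
python3 - <<'E'
from h import *
S,T=V("side"),V("top"); print(S.proj((.588,.243,.2)))
cv2.imwrite("pics/g1.png",cv2.resize(S.img[80:260,180:400],None,fx=3,fy=3,interpolation=cv2.INTER_CUBIC))
cv2.imwrite("pics/g1t.png",T.img)
E
```

```text
time: 17.95
ee_pos: [0.5849, -0.0009, 0.2387]
eef_rot: [-0.087, 0.996, 0.0, -0.001]
ft_force: [-0.4, -0.2, -3.6]
width: 0.0298
grip_force: 24.7
time: 18.95
ee_pos: [0.5883, 0.2385, 0.2388]
eef_rot: [-0.088, 0.996, 0.0, -0.001]
ft_force: [-0.5, 0.2, -3.7]
width: 0.0296
grip_force: 24.7
time: 19.25
ee_pos: [0.5896, 0.2338, 0.2399]
eef_rot: [-0.086, 0.996, -0.0, 0.0]
ft_force: [0.2, -0.3, -4.6]
width: 0.0298
grip_force: 24.7
t 19.25 tcp [0.5896 0.2338 0.2399] tilt [ 3.e-04 -2.e-04 -1.e+00] yang 99.83 w 0.0298 gf 24.7 F [ 0.2 -0.3 -4.6]
units xyz [-1.000e-04  4.660e-02  3.495e-01] norm mm 70.52106292124564
[274.24586574 144.35361095]
```

View pics/g1.png

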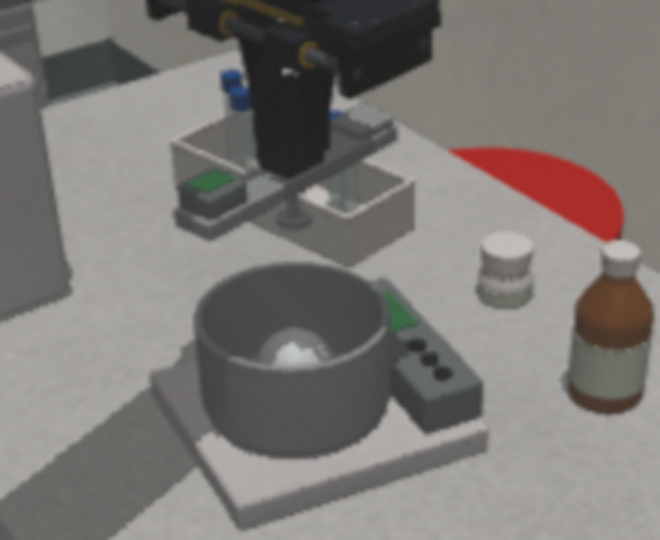

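The gauge hangs level in the side view. Its foot disc is at crop (295,217), or pixel (278,152), and the ball is visible in the bowl. I'll check the foot against the TCP axis.

```bash
python3 - <<'E'
from h import *
S=V("side"); uv=np.array([295.5,217.5])/3-.5+[180,80]
for z in (.183,.186): print(S.plane(uv,z), S.proj((.5896,.2338,z)),uv)
t=cv2.imread("pics/g1t.png"); hsv=cv2.cvtColor(t,cv2.COLOR_BGR2HSV); m=cv2.inRange(hsv,(40,80,40),(85,255,255)); n,l,st,ce=cv2.connectedComponentsWithStats(m); print([ (s,c.round(1)) for s,c in zip(st[1:],ce[1:]) if s[4]>10])
E
```

```text
[0.59299873 0.2383911  0.183     ] [277.94461745 153.42308735] [278. 152.]
[0.59004365 0.23400278 0.186     ] [277.87827686 152.10792972] [278. 152.]
[]
```

```bash
python3 -m crank '0 .046 .05 0 -1;0 0 .1 0 -1;0 0 .1 0 -1;0 0 .08 0 -1;0 0 .05 0 -1;0 0 .03 0 -1;0 0 .02 0 -1;0 0 0 0 -1;0 0 0 0 -1;0 0 0 0 -1'; python3 d.py .588 .243 .1317
```

```text
time: 20.4
ee_pos: [0.588, 0.2444, 0.1545]
eef_rot: [-0.087, 0.996, 0.0, 0.001]
ft_force: [-0.7, 0.1, -3.4]
width: 0.0299
grip_force: 24.7
t 20.4 tcp [0.588  0.2444 0.1545] tilt [ 1.e-03  7.e-04 -1.e+00] yang 99.93 w 0.0299 gf 24.7 F [-0.7  0.1 -3.4]
units xyz [ 0.0014 -0.0068  0.1138] norm mm 22.79874140853656
```

```bash
python3 -m crank '.001 -.006 .015 0 -1;0 0 .02 0 -1;0 0 .02 0 -1;0 0 .015 0 -1;0 0 .015 0 -1;0 0 .01 0 -1;0 0 0 0 -1;0 0 0 0 -1;0 0 0 0 -1'; python3 d.py .588 .243 .1317
```

```text
time: 21.3
ee_pos: [0.5877, 0.2431, 0.1349]
eef_rot: [-0.087, 0.996, 0.0, 0.0]
ft_force: [-0.7, -1.1, -2.1]
width: 0.03
grip_force: 24.7
t 21.3 tcp [0.5877 0.2431 0.1349] tilt [ 2.e-04  2.e-04 -1.e+00] yang 99.94 w 0.03 gf 24.7 F [-0.7 -1.1 -2.1]
units xyz [-0.0013 -0.0007  0.0162] norm mm 3.250402310013578
```

```bash
python3 -m crank '0 0 .007 0 -1;0 0 0 0 -1;0 0 0 0 -1'; python3 -m crank '0 0 .004 0 -1;0 0 0 0 -1;0 0 0 0 -1'; python3 -m crank '0 0 .004 0 -1;0 0 0 0 -1;0 0 0 0 -1'; python3 d.py .588 .243 .1317
```

```text
time: 21.6
ee_pos: [0.5877, 0.243, 0.1333]
eef_rot: [-0.087, 0.996, 0.0, -0.0]
ft_force: [-0.4, -0.2, -3.5]
width: 0.0298
grip_force: 24.7
time: 21.9
ee_pos: [0.5877, 0.243, 0.1325]
eef_rot: [-0.087, 0.996, 0.0, 0.0]
ft_force: [-0.2, -0.5, -2.0]
width: 0.0299
grip_force: 24.7
time: 22.2
ee_pos: [0.5877, 0.2431, 0.1317]
eef_rot: [-0.087, 0.996, 0.0, 0.0]
ft_force: [-0.4, 0.3, -3.0]
width: 0.0302
grip_force: 24.7
t 22.2 tcp [0.5877 0.2431 0.1317] tilt [ 0.e+00  1.e-04 -1.e+00] yang 99.94 w 0.0302 gf 24.7 F [-0.4  0.3 -3. ]
units xyz [-0.0016 -0.0006  0.0002] norm mm 0.342172645421086
```

```bash
python3 -m crank '0 0 .003 0 -1;0 0 0 0 -1;0 0 0 0 -1'|grep -E 'pos|ft'; python3 -m crank '0 0 .003 0 -1;0 0 0 0 -1;0 0 0 0 -1'|grep -E 'pos|ft'
```

```text
ee_pos: [0.5877, 0.243, 0.1316]
ft_force: [-2.3, -2.2, 4.1]
ee_pos: [0.5877, 0.243, 0.1316]
ft_force: [-6.1, -2.1, 9.6]
```

```bash
python3 -m crank '0 0 -.003 0 -1;0 0 0 0 -1;0 0 0 0 0;0 0 0 0 .5;0 0 0 0 .8;0 0 0 0 .8;0 0 0 0 .8' ; python3 -m crank '0 0 -.03 0 .8;0 0 -.08 0 .8;0 0 -.12 0 .8;0 0 -.15 0 .8;0 0 -.15 0 .8;.1 -.15 0 0 .8;.1 -.15 0 0 .8;.1 -.15 0 0 .8;.1 -.15 0 0 .8;0 -.15 0 0 .8';python3 -m crank '0 -.15 0 0 .8;0 -.15 0 0 .8;0 -.15 0 0 .8;0 0 0 0 .8;0 0 0 0 .8'
python3 - <<'E'
from m import *
cv2.imwrite("pics/f1.png",np.hstack([crop(T,120,180,130,180,3),crop(S,215,110,130,180,3)]))
P=[]
for v in (T,S):
    hsv=cv2.cvtColor(v.img,cv2.COLOR_BGR2HSV); m=cv2.inRange(hsv,(40,80,40),(85,255,255)); n,l,st,ce=cv2.connectedComponentsWithStats(m); print([ (s,c.round(1)) for s,c in zip(st[1:],ce[1:]) if s[4]>10])
E
```

```text
time: 23.5
ee_pos: [0.5877, 0.2431, 0.131]
eef_rot: [-0.087, 0.996, 0.0, -0.0]
ft_force: [-0.4, -0.7, -0.2]
width: 0.0619
grip_force: 0.0
time: 24.5
ee_pos: [0.5336, 0.08, 0.2391]
eef_rot: [-0.087, 0.996, 0.001, 0.001]
ft_force: [1.3, -0.0, 0.7]
width: 0.0783
grip_force: 0.0
time: 25.0
ee_pos: [0.5506, -0.0076, 0.2383]
eef_rot: [-0.086, 0.996, 0.0, 0.001]
ft_force: [-0.5, -0.1, -0.5]
width: 0.0782
grip_force: 0.0
[(array([172, 182,  10,   4,  21], dtype=int32), array([175.8, 183.5])), (array([183, 184,  15,  13, 109], dtype=int32), array([190.4, 189.2])), (array([183, 263,  11,  14,  98], dtype=int32), array([188.1, 269.7]))]
[(array([309, 178,  10,  12,  54], dtype=int32), array([312.8, 184.6])), (array([246, 184,  11,   7,  45], dtype=int32), array([251.2, 187.1]))]
```

View pics/f1.png

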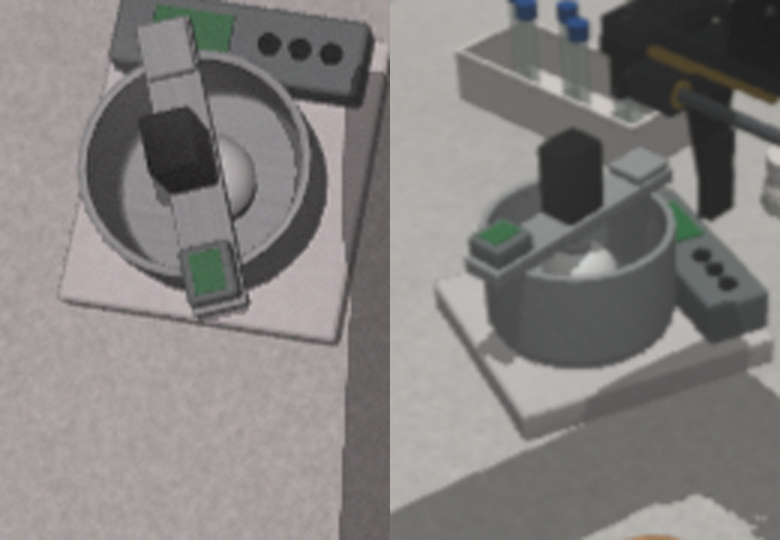

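The gauge lies across the bowl with its bar on the rim and the ball under its middle. The readout is at top (188,270) and side (251,187). I'll check its height and position before handing in.

```bash
python3 - <<'E'
from m import *
P,e=tri(T,(188.1,269.7),S,(251.2,187.1)); print(P,e,"expected", .588-.0716,.2430-.0125,.133)
b=lambda x,y:back((x,y),120,180,3)
print("far block",T.plane(b(168,48),.125),"bar mid from ends",(T.plane(b(168,48),.125)+T.plane(b(210,273),.133))/2)
print("small ball pred",T.proj((.6293,-.0404,.0257)),"now",hough(T,301,187,80,60,5,48,66))
E
```

```text
[0.51802974 0.2299032  0.133271  ] 0.0008623460873555626 expected 0.5164 0.23049999999999998 0.133
far block [0.65344416 0.2544472  0.125     ] bar mid from ends [0.58467126 0.24095466 0.129     ]
small ball pred [340.38902495 216.31329341] now None
```

The readout is within 2 mm of where it should be, at the right height (0.133 m). The small ball was never touched.

```bash
python3 -c "
from bench import workorder; print(workorder.close_job())"
```

```text
the job is handed in; nothing more can be done
None
```

I handed the job in at about 25 s: the larger ball sits on the rubber ring, the gauge lies across the bowl's rim within about 2 mm of where it should be, and nothing came near the small ball. I couldn't read the foot directly, and the hand-in gave no verdict.

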